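Stop the clot timer, draw the tube and hold it on its side

ROBOT

A 6-joint arm with a two-finger parallel gripper is mounted at the origin on a cart in front of the work surface, level with it; the furniture and walls round the work are solid. World frame = base frame: x ahead of the robot, y to its left, z up, the work surface at z = 0. Lengths are in mm, angles in rad, forces in N, time in s.
With the tool pointing down it reaches from about 250 to 725 mm from the base axis. Payload 9.7 kg.
Tool frame: the origin (TCP) lies midway between the tips of the shut fingers; the grasp point (between the pads) lies 19 mm behind it; z points along the fingers, x is the direction in which the jaws open and shut, and the axes are right-handed (so a half turn about z gives the same grasp; the last joint's range is limited). The gripper opens to 85 mm and grips with 20 to 120 N. Pads are 22 mm wide; open, the fingers measure 114 mm over their backs; the gripper's body (76 mm by 85 mm) begins 54 mm behind the grasp point. The pads swing forward as they close: fully open they stand 13 mm farther back than shut.
Start: joints at [1.238, 0.087, 0.176, 1.66, 0, 1.571], TCP at [179.677, 519.82, 231.284] pointing down, gripper open.
Joint ranges: [-3.13, 3.13], [-0.85, 1.81], [-1.15, 1.24], [-2.2, 2.28], [-1.44, 1.52], [-3.14, 3.14]. Speed limits (rad/s): [2.22, 2.22, 2.57, 3.14, 3.14, 3.14].

INTERFACE

Orientations are given as a 3x3 rotation matrix whose columns are the frame's x, y, z axes.
In Python, from station import ctrl gives the robot as it stands.
- The arm moves only by the shell command python3 -m inch 'ROWS' [FORCE]. ROWS is JSON, a list of rows, each a list of 5 numbers: the opening, from 0 (shut) to 1 (fully open), then the shift along the tool's x, y, z in m, then the turn about the tool's z in degrees. A call has 1 to 10 rows; each row shifts and turns the pose as measured when the row begins, along the tool's axes as they then stand; what a row does not reach is not made up. A row lasts 1/8 s, in which the tool goes at most 62.5 mm and 10.7 degrees, less where a joint would pass 70% of its speed; a pose out of reach is approached as far as the arm can. A call is refused whole if a number of a shift passes 0.0625 or a number of a turn 10.7, either way. A call with a gripper value outside its range is refused whole. The fingers move at their own pace and stop on an object; FORCE is the grip in N (left out, the last holds). Time passes only in rows, so rows that do not move let the fingers close. It gives the time, the measured TCP pose, the force and the opening at its end, in the units of the state.
- ctrl.sense(): the state, without advancing time (a new reading comes with each control period).
- ctrl.get_image(name): name is "scene" or "top" or "wrist"; returns a dict with "frame" (420x560x3 uint8, red, green, blue), "fx", "fy", "cx", "cy" (pixels), "T" (4x4, takes a point from camera to world coordinates). Camera axes: x right, y down, z forward; pixel columns grow to the right and rows downward; lengths in mm; the calibration is good to about 2 mm. A picture is of the moment at which its call begins. There is no depth.
- ctrl.close_job(): hands the job in, once; it reports no verdict.
The state is a dict: "time": time; "joints": joint angles; "dq": joint speeds; "tau": joint torques, N m; "position": TCP position; "eef_rot": TCP orientation; "contact_force": force on the tool from outside, world axes, zero at the start; "torque": the same for the moment, N m; "width": opening from 0.0 (shut) to 1.0 (fully open).
Only numpy, scipy, OpenCV 4.12 (cv2) and the standard library are available. Lean on these libraries where they do the work, as an engineer would, in place of code of your own. Each camera call takes 0.05 s, during which the arm holds its last target.

TASK

The clotting test in the four-well incubator is up. Press the square key in front of the well with the tall capped tube to stop its clock, let it spring back, and then press the wide key at the right end of the row to store the time. Then draw that tube straight up out of its well, tip it over onto its side to within about 20 degrees of level for the clot check, and finish with it held still like that in the gripper, at least 22 cm above the counter; press none of the other keys and leave the small cups in their wells.

Things in the scene. Friction and masses are not known exactly. Their poses are not given: they have to be found in the camera images.
- incubator: Bench incubator with clot timer, fixed, white case 150 x 236 x 61 mm (x, y, z); origin: centre of its underside on the counter; x points to its back, y to its left, z up. Front half: key panel rising backwards at 0.25 rad, from 36 to 56 mm high. Back half: aluminium block, top 60 mm above the counter, with four round wells in a row along y; flat display right of it, 61 mm high.
- well_1 (a point): Centre of the mouth of the well that is leftmost (incubator frame x 36, y 90, z 60 mm). Wells are 14 mm wide and 42 mm deep, 40 mm apart. One well holds the tall capped tube, the other three a small cup each; which is which changes.
- well_2 (a point): Centre of the mouth of the well that is second from the left (incubator frame x 36, y 50, z 60 mm). Wells are 14 mm wide and 42 mm deep, 40 mm apart. One well holds the tall capped tube, the other three a small cup each; which is which changes.
- well_3 (a point): Centre of the mouth of the well that is third from the left (incubator frame x 36, y 10, z 60 mm). Wells are 14 mm wide and 42 mm deep, 40 mm apart. One well holds the tall capped tube, the other three a small cup each; which is which changes.
- well_4 (a point): Centre of the mouth of the well that is rightmost (incubator frame x 36, y -30, z 60 mm). Wells are 14 mm wide and 42 mm deep, 40 mm apart. One well holds the tall capped tube, the other three a small cup each; which is which changes.
- key_1_top (a point): Centre of the top face of the square clock key in front of well 1 (leftmost): plastic key 19 x 19 mm, standing 7 mm proud of the panel, about 80 mm in front of its well, top 52 mm above the counter. It moves along the panel's normal (0.25 rad from vertical); pushing it straight down works.
- key_1 (a joint): Travel of clock key 1 in m: 0 up, 0.005 fully down. Spring key: starts to move at 1.2 N, fully down at 4 N, springs back when let go. It counts as pressed beyond 0.0035.
- key_2_top (a point): Centre of the top face of the square clock key in front of well 2 (second from the left): plastic key 19 x 19 mm, standing 7 mm proud of the panel, about 80 mm in front of its well, top 52 mm above the counter. It moves along the panel's normal (0.25 rad from vertical); pushing it straight down works.
- key_2 (a joint): Travel of clock key 2 in m: 0 up, 0.005 fully down. Spring key: starts to move at 1.2 N, fully down at 4 N, springs back when let go. It counts as pressed beyond 0.0035.
- key_3_top (a point): Centre of the top face of the square clock key in front of well 3 (third from the left): plastic key 19 x 19 mm, standing 7 mm proud of the panel, about 80 mm in front of its well, top 52 mm above the counter. It moves along the panel's normal (0.25 rad from vertical); pushing it straight down works.
- key_3 (a joint): Travel of clock key 3 in m: 0 up, 0.005 fully down. Spring key: starts to move at 1.2 N, fully down at 4 N, springs back when let go. It counts as pressed beyond 0.0035.
- key_4_top (a point): Centre of the top face of the square clock key in front of well 4 (rightmost): plastic key 19 x 19 mm, standing 7 mm proud of the panel, about 80 mm in front of its well, top 52 mm above the counter. It moves along the panel's normal (0.25 rad from vertical); pushing it straight down works.
- key_4 (a joint): Travel of clock key 4 in m: 0 up, 0.005 fully down. Spring key: starts to move at 1.2 N, fully down at 4 N, springs back when let go. It counts as pressed beyond 0.0035.
- key_store_top (a point): Centre of the top face of the wide store key, the only wide key, 43 mm (y) x 19 mm (x), at the right-hand end of the key row (incubator frame y -86 mm); otherwise like the square keys.
- key_store (a joint): Travel of the store key in m: 0 up, 0.005 fully down. Spring key: starts to move at 1.2 N, fully down at 4 N; it counts as pressed beyond 0.0035.
- tube: The capped blood tube standing upright in one of the wells, loose, about 16 g; origin at the centre of its round bottom, z along the tube to the cap. In its well the origin is 18 mm above the counter.
- tube_mid (a point): Centre of the tube, half-way along: 88 mm long, glass 12.6 mm in diameter, cap 16 mm in diameter over the top 16 mm (cap's middle 36 mm above this point). z points to the cap. In its well the tube stands 46 mm out of the block: 30 mm of glass, then the cap. Free play in the well 0.7 mm all round; it comes clear after 42 mm.
- cup_1_mid (a point): Centre of small sample cup 1 (rim 16 mm in diameter, 22 mm high) hanging in one of the other wells by its rim, the rim 2 mm above the block. Bystander.
- cup_2_mid (a point): Centre of small sample cup 2 (rim 16 mm in diameter, 22 mm high) hanging in one of the other wells by its rim, the rim 2 mm above the block. Bystander.
- cup_3_mid (a point): Centre of small sample cup 3 (rim 16 mm in diameter, 22 mm high) hanging in one of the other wells by its rim, the rim 2 mm above the block. Bystander.

How it is judged:
By the outcome, as a careful person would: the job done as asked, in the order asked, and still so for the second after the job is handed in, while the arm keeps its last pose, push and grip.
It also fails if it takes over 46 s, if anything falls off the work surface, if the arm or the gripper's body presses on something with over 40 N, if the wrist force passes 120 N, or if a joint passes its speed limit or range.

## Working session

There is one attempt and no reset: what is moved stays moved. The work goes in short steps, Python scripts to look and compute and a shell command to move; the robot and the scene stay as the last step left them, time stands still between calls to the robot, and variables do not carry over. Pictures are saved under pics/ and viewed, and the job is handed in when it is done.

```bash
mkdir -p pics; ls; python3 - <<'E'
from station import ctrl
import cv2,numpy as np
s=ctrl.sense()
print({k:np.round(v,3).tolist() for k,v in s.items()})
for n in("scene","top","wrist"):
    i=ctrl.get_image(n); cv2.imwrite(f"pics/{n}0.png",i["frame"][:,:,::-1]); print(n,i["fx"],i["cx"],i["cy"],np.round(i["T"],3).tolist())
E
```

```text
pics
{'time': 0.0, 'joints': [1.238, 0.087, 0.175, 1.66, -0.0, 1.571], 'dq': [0.001, -0.0, 0.001, 0.001, 0.002, -0.001], 'tau': [-0.002, -52.039, 46.48, 0.016, -0.0, 0.0], 'position': [179.584, 519.608, 230.576], 'eef_rot': [[0.327, 0.945, -0.0], [0.945, -0.327, -0.001], [-0.001, 0.0, -1.0]], 'contact_force': [0.895, 0.246, 0.416], 'torque': [-0.016, -0.047, 0.007], 'width': 0.998}
scene 538.4255884880131 276.80653395592486 209.517355323187 [[0.764, -0.418, 0.492, 108.957], [-0.645, -0.5, 0.578, -424.397], [0.005, -0.759, -0.651, 623.8], [0.0, 0.0, 0.0, 1.0]]
top 409.54492217547744 278.2876230707524 209.80249759929256 [[0.028, -0.994, 0.104, 460.959], [-0.999, -0.033, -0.043, 94.176], [0.046, -0.103, -0.994, 902.363], [0.0, 0.0, 0.0, 1.0]]
wrist 345.5683881675798 281.029562690986 207.00086153639458 [[0.326, 0.909, 0.259, 113.773], [0.945, -0.313, -0.091, 542.575], [-0.001, 0.275, -0.962, 373.312], [0.0, 0.0, 0.0, 1.0]]
```

View pics/scene0.png

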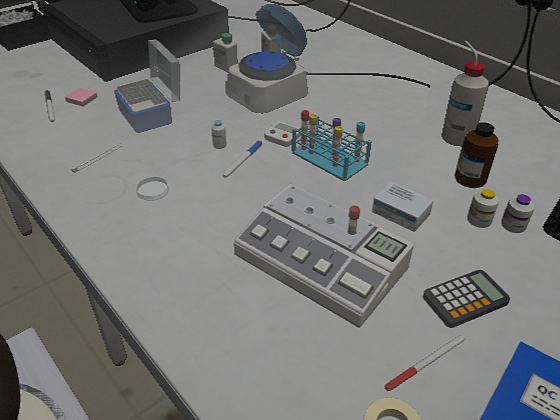

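View pics/top0.png

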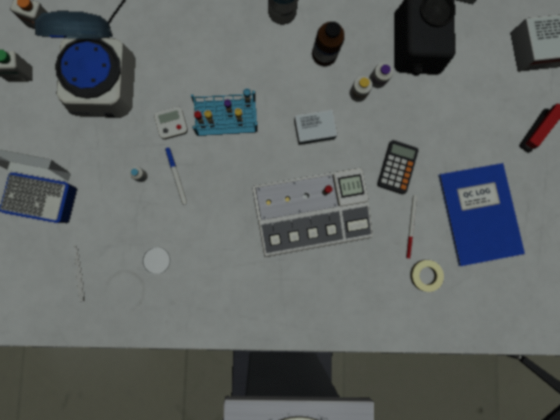

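View pics/wrist0.png

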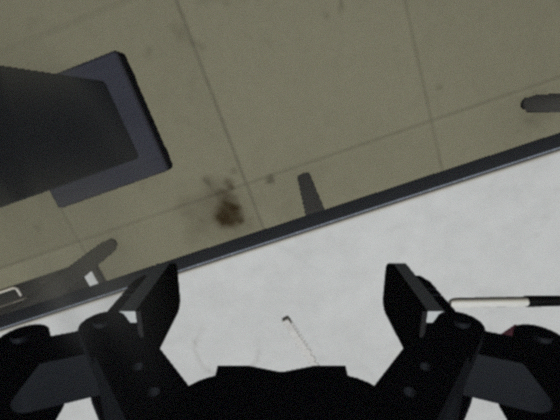

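The scene view shows the tall red-capped tube in the rightmost well (well 4), with its cap at about (354,212). The wide store key is at (356,285). The arm is out of the top and scene views. I'll zoom in to pick reference points.

```bash
python3 - <<'E'
import cv2
a=cv2.imread("pics/scene0.png")[175:325,225:425]; cv2.imwrite("pics/scene0z.png",cv2.resize(a,None,fx=4,fy=4,interpolation=cv2.INTER_CUBIC))
a=cv2.imread("pics/top0.png")[160:265,240:385]; cv2.imwrite("pics/top0z.png",cv2.resize(a,None,fx=5,fy=5,interpolation=cv2.INTER_CUBIC))
E
```

```text
(no output)
```

View pics/scene0z.png

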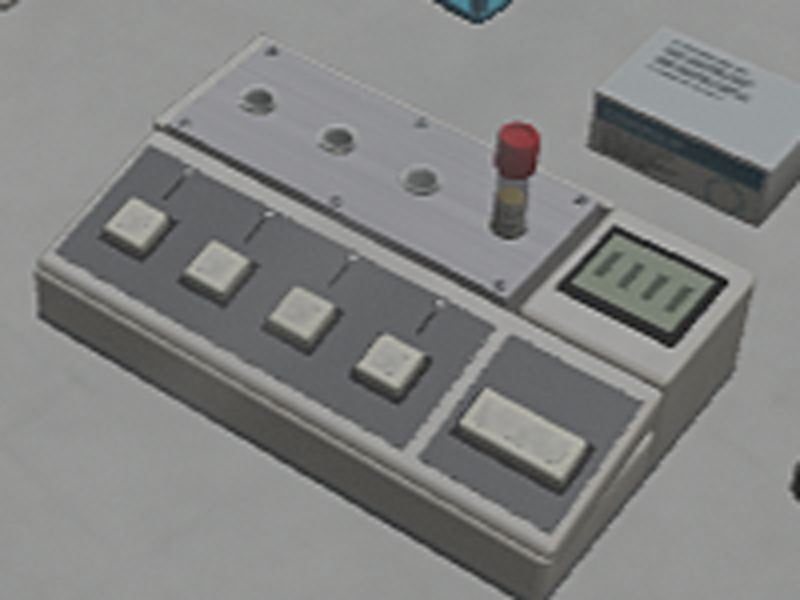

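View pics/top0z.png

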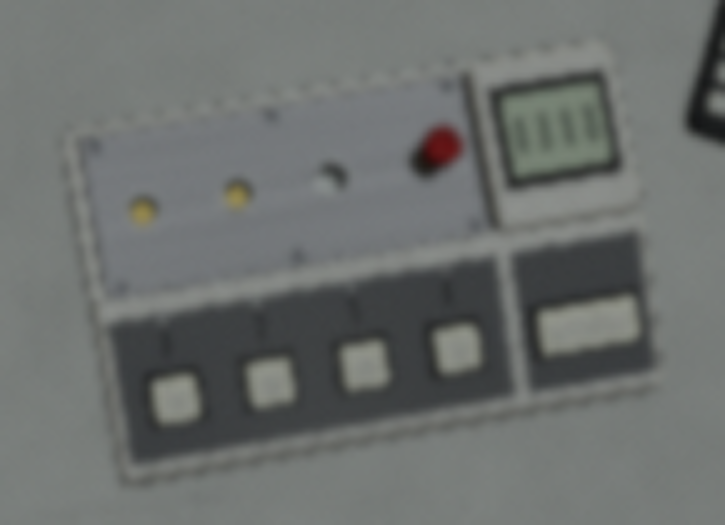

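```bash
cat > h.py <<'E'
from station import ctrl
import numpy as np, cv2
def P(i):
    T=np.linalg.inv(i["T"]); K=np.array([[i["fx"],0,i["cx"]],[0,i["fy"],i["cy"]],[0,0,1.]]); return K@T[:3]
def tri(i,j,a,b): 
    X=cv2.triangulatePoints(P(i),P(j),np.array(a,float).reshape(2,1),np.array(b,float).reshape(2,1)).ravel(); return X[:3]/X[3]
def proj(i,X):
    q=P(i)@np.append(X,1); return q[:2]/q[2]
def snap(n,name):
    i=ctrl.get_image(n); cv2.imwrite(f"pics/{name}.png",i["frame"][:,:,::-1]); return i
E
cat > loc.py <<'E'
from h import *
from scipy.optimize import least_squares
s=ctrl.get_image("scene"); t=ctrl.get_image("top")
ps=dict(k1=(138,221),k2=(218,267),k3=(302,315),k4=(393,361),st=(524,434),c1=(258,96),c2=(337,137),c3=(420,178),cap=(519,132))
pt=dict(k1=(176,397),k2=(270,382),k3=(364,364),k4=(457,347),st=(588,325),c1=(143,210),c2=(237,194),c3=(331,178),cap=(442,145))
L=dict(k1=(-43,90,52),k2=(-43,50,52),k3=(-43,10,52),k4=(-43,-30,52),st=(-43,-86,52),c1=(36,90,60),c2=(36,50,60),c3=(36,10,60),cap=(36,-30,106))
S={k:(225+u/4-.4,175+v/4-.4) for k,(u,v) in ps.items()}; T={k:(240+u/5-.4,160+v/5-.4) for k,(u,v) in pt.items()}
for k in S: print(k,np.round(tri(s,t,S[k],T[k]),1))
def W(p,k):
    c,n=np.cos(p[3]),np.sin(p[3]); l=L[k]; return np.array([p[0]+c*l[0]-n*l[1],p[1]+n*l[0]+c*l[1],p[2]+l[2]])
f=lambda p:np.concatenate([np.r_[proj(s,W(p,k))-S[k],proj(t,W(p,k))-T[k]] for k in S])
r=least_squares(f,[540,20,0,0],x_scale=[100,100,10,.1]);print(r.x,np.round(r.fun.reshape(-1,4),1).tolist())
for k in L: print(k,np.round(W(r.x,k),1))
E
python3 loc.py
```

```text
k1 [488.5  63.3  51.8]
k2 [496.1  24.2  51.2]
k3 [504.4 -14.8  50. ]
k4 [513.2 -54.   50.9]
st [ 524.1 -109.3   51. ]
c1 [564.6  79.6  64.6]
c2 [572.7  40.9  63.5]
c3 [580.8   2.   63.5]
cap [589.3 -37.  107.9]
[ 5.48382408e+02 -1.56448653e+01  9.01674315e-01  2.10418183e-01] [[-0.3, -0.3, -0.1, 0.6], [-0.0, -0.8, -0.0, 0.1], [0.2, -1.3, 0.0, 0.3], [-0.2, -0.8, 0.1, 0.3], [-0.0, -1.2, -0.1, -0.1], [0.1, 1.6, -0.3, 0.2], [0.3, 1.1, -0.1, 0.1], [0.4, 1.1, -0.0, -0.1], [0.4, 0.6, 0.2, -0.2]]
k1 [487.5  63.4  52.9]
k2 [495.9  24.3  52.9]
k3 [504.2 -14.8  52.9]
k4 [512.6 -54.   52.9]
st [ 524.3 -108.7   52.9]
c1 [564.8  79.9  60.9]
c2 [573.1  40.8  60.9]
c3 [581.5   1.7  60.9]
cap [589.9 -37.5 106.9]
```

The two views agree: key 4 is at about (513,-54,51), the store key at (524,-109,51) and the tube at (589.5,-37), with the incubator yawed 0.21 rad. I'll turn the tool so its x axis lies along the incubator's x, and close the fingers.

```bash
python3 -m inch '[[0,0,0,0,9.8],[0,0,0,0,9.8],[0,0,0,0,9.8],[0,0,0,0,9.8],[0,0,0,0,9.8],[0,0,0,0,9.8]]' 20
cat >> h.py <<'E'
def go(x,y,z):
    s=ctrl.sense(); R=np.array(s["eef_rot"]); d=R.T@(np.array([x,y,z])-s["position"])
    print("t",s["time"],"pos",np.round(s["position"],1),"yaw",round(np.degrees(np.arctan2(R[1,0],R[0,0])),2),"zax",np.round(R[:,2],3),"w",round(s["width"],3),"F",np.round(s["contact_force"],2),"shift mm",np.round(d,1))
E
python3 -c "
from h import *
go(510,-54,110)"
```

```text
time: 1.0
position: [179.5, 519.4, 230.1]
eef_rot: [[0.984, 0.179, -0.001], [0.179, -0.984, -0.002], [-0.001, 0.002, -1.0]]
contact_force: [0.9, 0.4, 0.7]
width: -0.001
t 1.0 pos [179.5 519.4 230.1] yaw 10.3 zax [-0.001 -0.002 -1.   ] w -0.001 F [0.85 0.35 0.68] shift mm [222.8 623.  121.1]
```

```bash
python3 -m inch '[[0,0.02,0.056,0,-1.7],[0,0.02,0.056,0,0],[0,0.02,0.056,0,0],[0,0.02,0.056,0,0],[0,0.02,0.056,0,0],[0,0.02,0.056,0,0],[0,0.02,0.056,0,0],[0,0.02,0.056,0,0],[0,0.02,0.056,0,0],[0,0.02,0.056,0,0]]'
python3 -c "
from h import *
go(510,-54,110)"
```

```text
time: 2.25
position: [496.0, -1.2, 230.3]
eef_rot: [[0.977, 0.212, 0.003], [0.212, -0.977, -0.002], [0.002, 0.003, -1.0]]
contact_force: [1.1, 0.7, 1.5]
width: 0.004
t 2.25 pos [496.   -1.2 230.3] yaw 12.22 zax [ 0.003 -0.002 -1.   ] w 0.004 F [1.1  0.7  1.46] shift mm [  2.2  54.2 120.5]
```

```bash
python3 -m inch '[[0,0.002,0.054,0,0],[0,0,0,0.05,0],[0,0,0,0.05,0],[0,0,0,0.02,0],[0,0,0,0,0]]'
python3 -c "
from h import *
go(510,-54,60)
snap('scene','s1');i=snap('wrist','w1')
a=cv2.imread('pics/s1.png')[150:330,225:445]; cv2.imwrite('pics/s1z.png',cv2.resize(a,None,fx=3.3,fy=3.3,interpolation=cv2.INTER_CUBIC))
print(ctrl.sense()['joints'])
for p in [(513,-54,51),(524,-109,51),(589.5,-37,106)]: print(proj(i,np.array(p)))"
```

```text
time: 2.88
position: [511.4, -60.9, 106.1]
eef_rot: [[0.979, 0.204, 0.002], [0.204, -0.979, -0.003], [0.002, 0.003, -1.0]]
contact_force: [0.3, -0.6, 1.2]
width: -0.002
t 2.875 pos [511.4 -60.9 106.1] yaw 11.78 zax [ 0.002 -0.003 -1.   ] w -0.002 F [ 0.34 -0.59  1.18] shift mm [-0.  -7.2 46.1]
[-0.11681346 -0.0110513  -0.16261693  1.41372965 -0.00246025  1.24811526]
[284.83777906 217.00390442]
[283.79636225 299.36527486]
[460.48958961 252.37403063]
```

View pics/s1z.png

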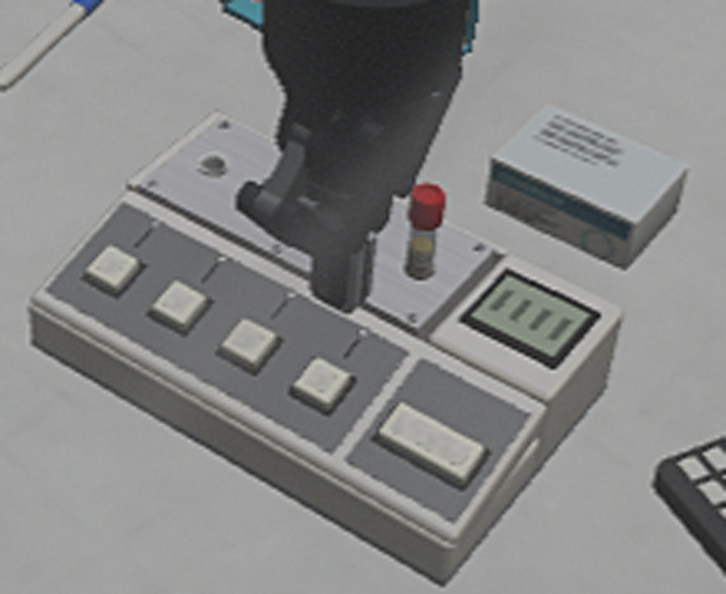

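View pics/w1.png

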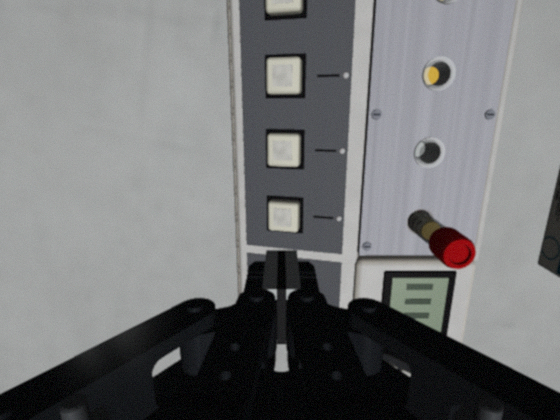

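The wrist view shows key 4 at (284,216), as predicted. All five keys are up. I'll centre on key 4 and descend.

```bash
python3 -m inch '[[0,0,-0.007,0.02,0],[0,0,0,0.02,0],[0,0,0,0,0]]'
python3 -c "
from h import *
go(510,-54,50)"
```

```text
time: 3.35
position: [514.1, -53.9, 72.6]
eef_rot: [[0.979, 0.205, 0.013], [0.205, -0.979, -0.004], [0.012, 0.006, -1.0]]
contact_force: [-0.2, 0.0, 0.0]
width: -0.003
t 3.35 pos [514.1 -53.9  72.6] yaw 11.83 zax [ 0.013 -0.004 -1.   ] w -0.003 F [-0.2   0.01  0.  ] shift mm [-4.3 -0.9 22.5]
```

```bash
python3 -m inch '[[0,-0.004,0,0.014,0],[0,0,0,0,0],[0,0,0,0.003,0]]'
python3 -c "
from h import *
go(510,-54,50)"
```

```text
time: 3.72
position: [511.8, -54.9, 57.9]
eef_rot: [[0.979, 0.205, 0.017], [0.205, -0.979, -0.004], [0.016, 0.008, -1.0]]
contact_force: [-0.5, 0.7, 1.2]
width: -0.002
t 3.725 pos [511.8 -54.9  57.9] yaw 11.85 zax [ 0.017 -0.004 -1.   ] w -0.002 F [-0.51  0.71  1.16] shift mm [-1.7 -1.3  7.9]
```

```bash
python3 -m inch '[[0,-0.001,0,0.005,0],[0,0,0,0.002,0]]'; python3 -m inch '[[0,0,0,0.002,0]]'
```

```text
time: 3.98
position: [511.3, -55.2, 51.0]
eef_rot: [[0.979, 0.205, 0.018], [0.205, -0.979, -0.004], [0.017, 0.008, -1.0]]
contact_force: [0.5, 0.8, 2.2]
width: 0.001
time: 4.1
position: [511.7, -55.2, 49.3]
eef_rot: [[0.979, 0.205, 0.019], [0.205, -0.979, -0.004], [0.018, 0.008, -1.0]]
contact_force: [0.1, 0.1, 3.5]
width: 0.001
```

```bash
python3 -m inch '[[0,0,0,0.0015,0]]'; python3 -m inch '[[0,0,0,0.0015,0]]';  python3 -m inch '[[0,0,0,0,0]]'
```

```text
time: 4.22
position: [512.1, -55.1, 48.1]
eef_rot: [[0.979, 0.205, 0.02], [0.205, -0.979, -0.004], [0.019, 0.008, -1.0]]
contact_force: [0.9, 1.4, 4.6]
width: 0.004
time: 4.35
position: [512.4, -55.1, 47.6]
eef_rot: [[0.978, 0.205, 0.021], [0.205, -0.979, -0.004], [0.02, 0.008, -1.0]]
contact_force: [-5.5, 0.8, 17.0]
width: 0.002
time: 4.47
position: [512.2, -55.1, 48.2]
eef_rot: [[0.978, 0.205, 0.021], [0.205, -0.979, -0.004], [0.02, 0.008, -1.0]]
contact_force: [-2.5, 0.7, 4.0]
width: 0.0
```

The force jumped to 17 N at z 47.6, so the key has bottomed out. I'll raise, check that it springs back, then move to the store key.

```bash
python3 -m inch '[[0,0,0,-0.015,0],[0,0,0,-0.015,0],[0,0,0,0,0]]'
python3 -c "
from h import *
go(522,-109,62)
i=snap('wrist','w2')"
```

```text
time: 4.85
position: [511.5, -55.1, 80.3]
eef_rot: [[0.979, 0.205, 0.021], [0.205, -0.979, -0.004], [0.019, 0.009, -1.0]]
contact_force: [0.3, 0.3, -0.0]
width: 0.002
t 4.85 pos [511.5 -55.1  80.3] yaw 11.84 zax [ 0.021 -0.004 -1.   ] w 0.002 F [ 0.3   0.31 -0.05] shift mm [-1.1 54.8 18.8]
```

View pics/w2.png

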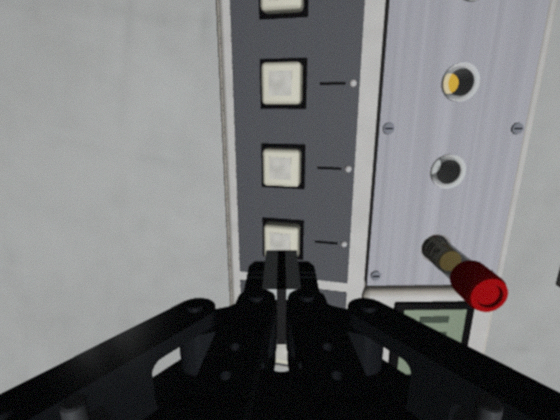

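Key 4 at (283,240) looks proud again, like its neighbours. Next is the store key.

```bash
python3 -m inch '[[0,-0.001,0.053,0,0],[0,0,0,0.01,0],[0,0,0,0.008,0],[0,0,0,0,0]]'
python3 -c "
from h import *
go(522,-109,52)"
```

```text
time: 5.4
position: [520.9, -107.2, 59.6]
eef_rot: [[0.978, 0.207, 0.018], [0.207, -0.978, -0.003], [0.017, 0.007, -1.0]]
contact_force: [0.1, 0.7, 1.0]
width: 0.001
t 5.4 pos [ 520.9 -107.2   59.6] yaw 11.93 zax [ 0.018 -0.003 -1.   ] w 0.001 F [0.06 0.68 1.03] shift mm [0.6 1.9 7.6]
```

```bash
python3 -m inch '[[0,0,0.001,0.006,0],[0,0,0,0.003,0]]'; python3 -m inch '[[0,0,0,0.002,0]]';python3 -m inch '[[0,0,0,0.0015,0]]'
```

```text
time: 5.65
position: [521.6, -107.4, 50.6]
eef_rot: [[0.978, 0.208, 0.019], [0.208, -0.978, -0.004], [0.017, 0.008, -1.0]]
contact_force: [-0.6, -2.2, 1.6]
width: 0.005
time: 5.78
position: [522.0, -107.4, 48.9]
eef_rot: [[0.978, 0.208, 0.02], [0.208, -0.978, -0.004], [0.018, 0.008, -1.0]]
contact_force: [0.6, -1.1, 4.0]
width: 0.001
time: 5.9
position: [522.3, -107.3, 47.8]
eef_rot: [[0.978, 0.208, 0.02], [0.209, -0.978, -0.004], [0.019, 0.009, -1.0]]
contact_force: [-0.8, -1.6, 7.3]
width: 0.004
```

```bash
python3 -m inch '[[0,0,0,0.0015,0]]';python3 -m inch '[[0,0,0,0.001,0]]'
```

```text
time: 6.02
position: [522.6, -107.3, 47.4]
eef_rot: [[0.978, 0.208, 0.021], [0.209, -0.978, -0.005], [0.02, 0.009, -1.0]]
contact_force: [-5.5, 0.9, 15.7]
width: -0.001
time: 6.15
position: [522.5, -107.3, 47.6]
eef_rot: [[0.978, 0.208, 0.022], [0.209, -0.978, -0.005], [0.021, 0.009, -1.0]]
contact_force: [-6.1, -0.3, 11.6]
width: 0.001
```

The store key has bottomed out too, at 11–16 N. Now I'll raise and go to the tube, opening partway.

```bash
python3 -m inch '[[0,0,0,-0.03,0],[0,0,0,-0.05,0],[0.45,0,0,-0.05,0],[0.45,0,0,0,0]]'
python3 -c "
from h import *
go(589.5,-37,160)
i=snap('wrist','w3');snap('scene','s3')
np.savez('w3.npz',**i)
a=cv2.imread('pics/s3.png')[150:330,225:445]; cv2.imwrite('pics/s3z.png',cv2.resize(a,None,fx=3.3,fy=3.3,interpolation=cv2.INTER_CUBIC))
for p in [(589.5,-37,106),(589.5,-37,60),(524,-109,51)]: print(proj(i,np.array(p)))"
```

```text
time: 6.65
position: [518.4, -106.0, 180.1]
eef_rot: [[0.978, 0.209, 0.019], [0.209, -0.978, -0.003], [0.018, 0.007, -1.0]]
contact_force: [0.7, 0.1, -0.7]
width: 0.421
t 6.65 pos [ 518.4 -106.   180.1] yaw 12.06 zax [ 0.019 -0.003 -1.   ] w 0.421 F [ 0.69  0.15 -0.71] shift mm [ 83.6 -52.8  21.2]
[414.42791022 136.14580907]
[390.59338557 130.87362862]
[284.17018703 201.28765759]
```

View pics/w3.png

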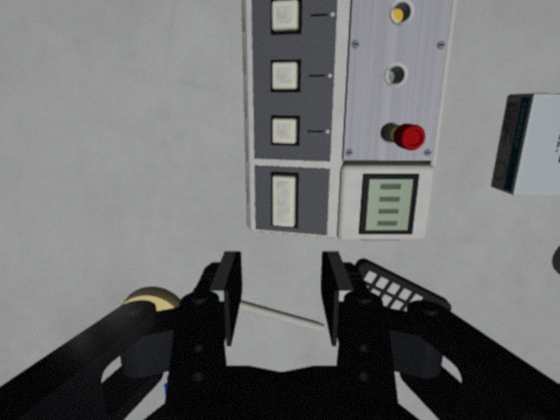

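View pics/s3z.png

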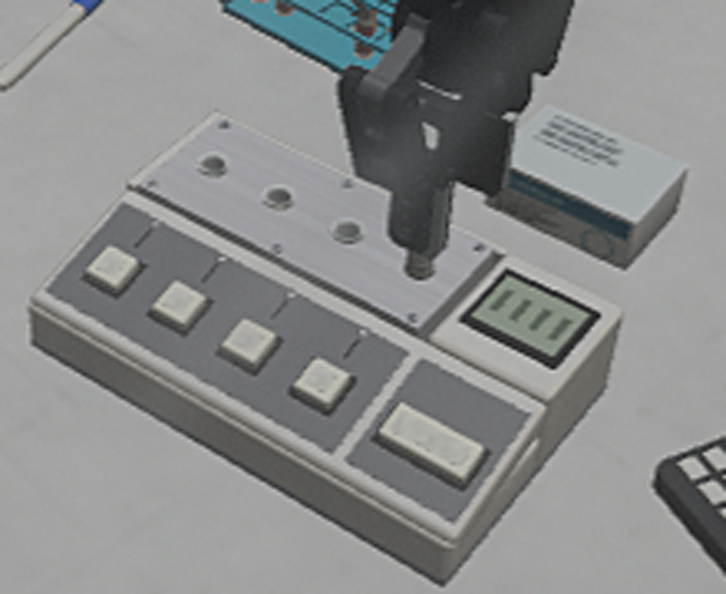

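All keys are up in both views. The cap top at (412,137) in the wrist view is within about 1.3 mm of the estimate, giving a tube x of about 588.5. I'll move above it.

```bash
python3 -m inch '[[0.45,0.041,-0.026,0,0],[0.45,0.041,-0.026,0,0],[0.45,0,0,0,0]]'
python3 -c "
from h import *
go(588.5,-37,130)
i=snap('wrist','w4')
for p in [(588.5,-37,106),(588.5,-37,60)]: print(proj(i,np.array(p)))"
```

```text
time: 7.12
position: [586.2, -36.3, 171.2]
eef_rot: [[0.978, 0.207, 0.006], [0.207, -0.978, -0.002], [0.006, 0.003, -1.0]]
contact_force: [-0.8, -0.5, 0.6]
width: 0.457
t 7.125 pos [586.2 -36.3 171.2] yaw 11.95 zax [ 0.006 -0.002 -1.   ] w 0.457 F [-0.81 -0.46  0.64] shift mm [ 1.8  1.1 41.2]
[283.54918572 224.20692633]
[282.84961958 204.54572413]
```

View pics/w4.png

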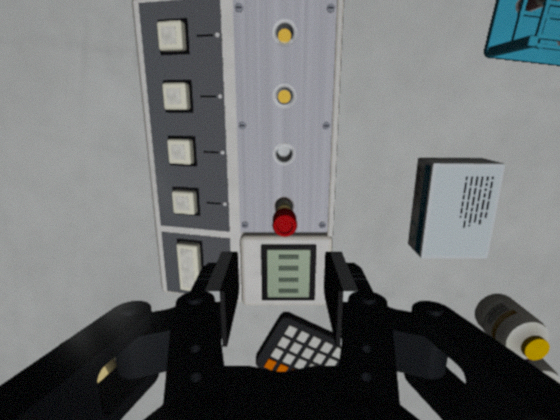

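The cap is at (285,222), predicted (283.5,224), so it agrees within 1 mm. It's centred between the jaws, so I'll descend.

```bash
python3 -m inch '[[0.45,0.003,0.001,0.02,0],[0.45,0,0,0.02,0],[0.45,0,0,0.02,0],[0.45,0,0,0,0]]'
python3 -c "
from h import *
go(589,-37,87)
i=snap('wrist','w5');snap('scene','s5')
a=cv2.imread('pics/s5.png')[150:330,225:445]; cv2.imwrite('pics/s5z.png',cv2.resize(a,None,fx=3.3,fy=3.3,interpolation=cv2.INTER_CUBIC))
"
```

```text
time: 7.68
position: [584.6, -39.9, 105.7]
eef_rot: [[0.979, 0.204, -0.001], [0.204, -0.979, -0.002], [-0.002, 0.002, -1.0]]
contact_force: [0.2, 0.0, 0.8]
width: 0.451
t 7.675 pos [584.6 -39.9 105.7] yaw 11.8 zax [-0.001 -0.002 -1.   ] w 0.451 F [0.17 0.03 0.82] shift mm [ 4.9 -2.  18.7]
```

View pics/w5.png

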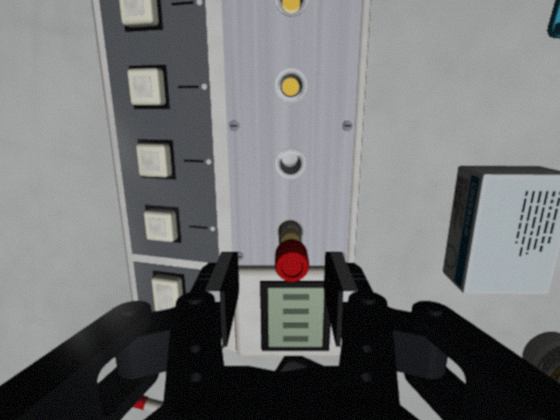

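View pics/s5z.png

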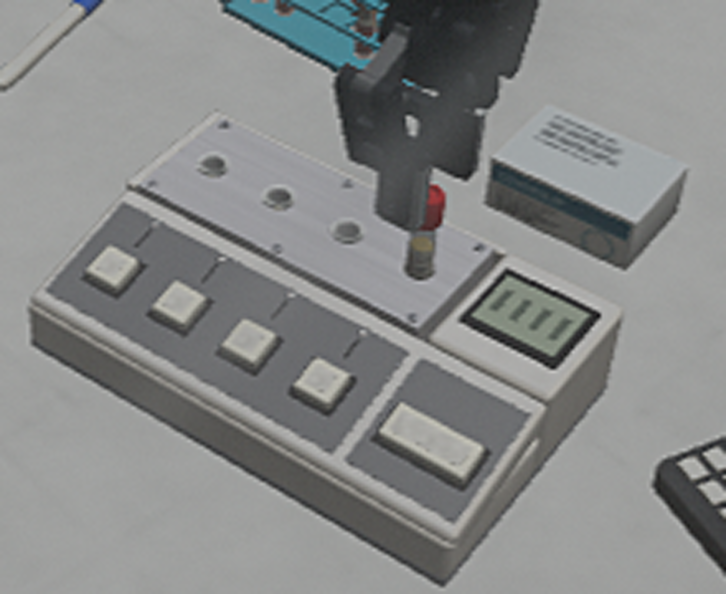

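```bash
python3 -m inch '[[0.45,0.005,-0.002,0.01,0],[0.45,0,0,0,0]]'
python3 -c "
from h import *
go(588.7,-37.2,84)
i=snap('wrist','w6')
for p in [(588.7,-37.2,106),(588.7,-37.2,60)]: print(proj(i,np.array(p)))"
```

```text
time: 8.02
position: [591.2, -37.0, 98.8]
eef_rot: [[0.979, 0.204, 0.004], [0.204, -0.979, -0.002], [0.004, 0.003, -1.0]]
contact_force: [0.4, 0.2, -0.6]
width: 0.452
t 8.025 pos [591.2 -37.   98.8] yaw 11.77 zax [ 0.004 -0.002 -1.   ] w 0.452 F [ 0.41  0.2  -0.63] shift mm [-2.5 -0.4 14.8]
[274.98017148 275.38017804]
[276.15985729 236.92298722]
```

View pics/w6.png

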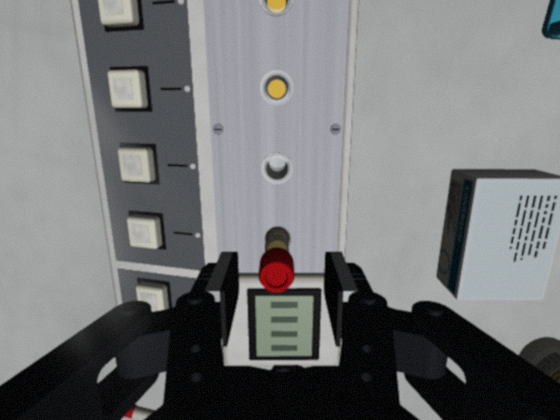

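```bash
python3 -m inch '[[0.45,-0.001,-0.001,0.008,0],[0.45,0,0,0.006,0],[0.45,0,0,0,0]]'
python3 -c "
from h import *
go(589.5,-36.2,84)"
```

```text
time: 8.45
position: [590.3, -36.2, 84.9]
eef_rot: [[0.979, 0.204, 0.006], [0.204, -0.979, -0.002], [0.005, 0.003, -1.0]]
contact_force: [-0.1, 0.4, 0.2]
width: 0.452
t 8.45 pos [590.3 -36.2  84.9] yaw 11.79 zax [ 0.006 -0.002 -1.   ] w 0.452 F [-0.08  0.44  0.16] shift mm [-0.8 -0.2  0.9]
```

Aligned. Now I'll close gently at 20 N.

```bash
python3 -m inch '[[0.25,-0.0008,0,0,0],[0.1,0,0,0,0],[0.1,0,0,0,0],[0,0,0,0,0],[0,0,0,0,0]]' 20
python3 -c "
from h import *
go(589.5,-36.2,130)
i=snap('wrist','w7');snap('scene','s7')
a=cv2.imread('pics/s7.png')[150:330,225:445]; cv2.imwrite('pics/s7z.png',cv2.resize(a,None,fx=3.3,fy=3.3,interpolation=cv2.INTER_CUBIC))
"
```

```text
time: 9.07
position: [589.7, -36.4, 85.4]
eef_rot: [[0.979, 0.204, 0.006], [0.204, -0.979, -0.002], [0.006, 0.004, -1.0]]
contact_force: [-0.4, -0.6, -0.1]
width: 0.177
t 9.075 pos [589.7 -36.4  85.4] yaw 11.78 zax [ 0.006 -0.002 -1.   ] w 0.177 F [-0.4  -0.6  -0.15] shift mm [  0.1  -0.1 -44.6]
```

View pics/s7z.png

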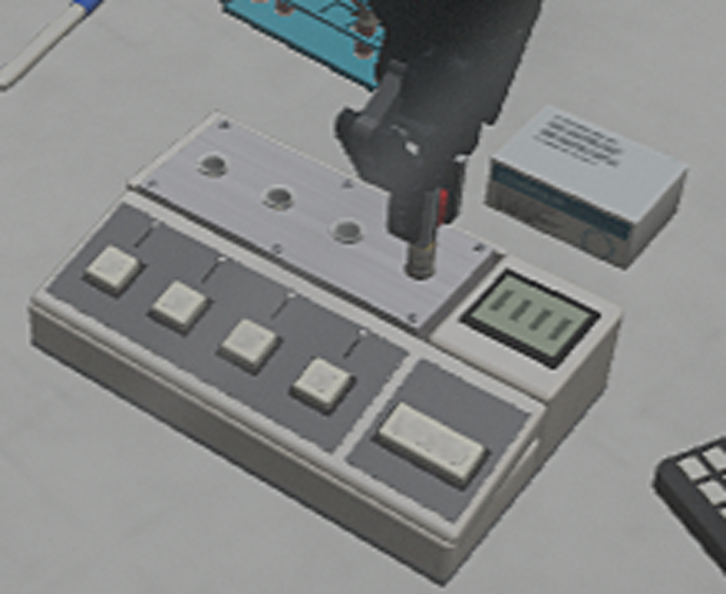

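View pics/w7.png

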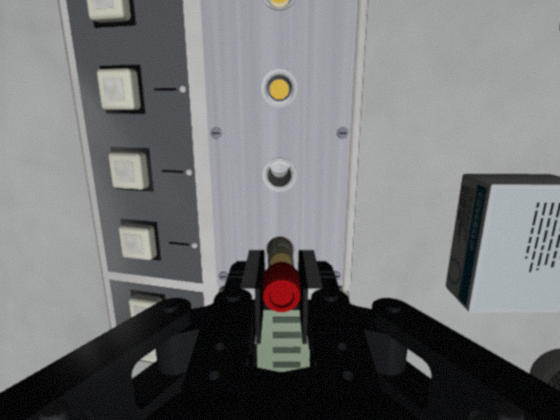

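The gripper holds the cap at an opening of 15 mm, and the tube still stands in its well. I'll lift in small rows, watching for drift.

```bash
python3 -m inch '[[0,0,0,-0.008,0],[0,0,0,-0.008,0]]';python3 -c "
from h import *
go(589.5,-36.2,140)"; python3 -m inch '[[0,0,0,-0.008,0],[0,0,0,-0.008,0]]';python3 -c "
from h import *
go(589.5,-36.2,140)"
```

```text
time: 9.43
position: [589.3, -36.4, 101.8]
eef_rot: [[0.979, 0.204, 0.005], [0.204, -0.979, -0.002], [0.005, 0.003, -1.0]]
contact_force: [-0.0, -0.5, 0.1]
width: 0.174
t 9.425 pos [589.3 -36.4 101.8] yaw 11.79 zax [ 0.005 -0.002 -1.   ] w 0.174 F [-0.05 -0.54  0.05] shift mm [  0.5  -0.  -38.2]
time: 9.68
position: [589.4, -36.3, 119.6]
eef_rot: [[0.979, 0.204, 0.006], [0.204, -0.979, -0.002], [0.006, 0.004, -1.0]]
contact_force: [0.3, 1.6, -0.5]
width: 0.176
t 9.675 pos [589.4 -36.3 119.6] yaw 11.79 zax [ 0.006 -0.002 -1.   ] w 0.176 F [ 0.27  1.55 -0.52] shift mm [  0.2  -0.1 -20.4]
```

```bash
python3 -m inch '[[0,0,0,-0.01,0],[0,0,0,-0.01,0],[0,0,0,-0.015,0],[0,0,0,-0.015,0],[0,0,0,0,0]]';python3 -c "
from h import *
c,s_=np.cos(.2104),np.sin(.2104)
for l in [(36,-30),(36,-118),(36,-140)]: print(l,548.4+c*l[0]-s_*l[1],-15.6+s_*l[0]+c*l[1])
go(589.5,-36.2,140)
i=snap('wrist','w8');snap('scene','s8')
a=cv2.imread('pics/s8.png')[150:330,225:445]; cv2.imwrite('pics/s8z.png',cv2.resize(a,None,fx=3.3,fy=3.3,interpolation=cv2.INTER_CUBIC))"
```

```text
time: 10.3
position: [589.7, -36.2, 175.0]
eef_rot: [[0.979, 0.204, 0.009], [0.204, -0.979, -0.003], [0.008, 0.004, -1.0]]
contact_force: [-0.6, 0.1, -0.1]
width: 0.174
(36, -30) 589.8716411566055 -37.41978413682729
(36, -118) 608.2505375627849 -123.47915995893588
(36, -140) 612.8452616643298 -144.99400391446304
t 10.3 pos [589.7 -36.2 175. ] yaw 11.79 zax [ 0.009 -0.003 -1.   ] w 0.174 F [-0.63  0.1  -0.07] shift mm [-0.4 -0.2 35. ]
```

View pics/s8z.png

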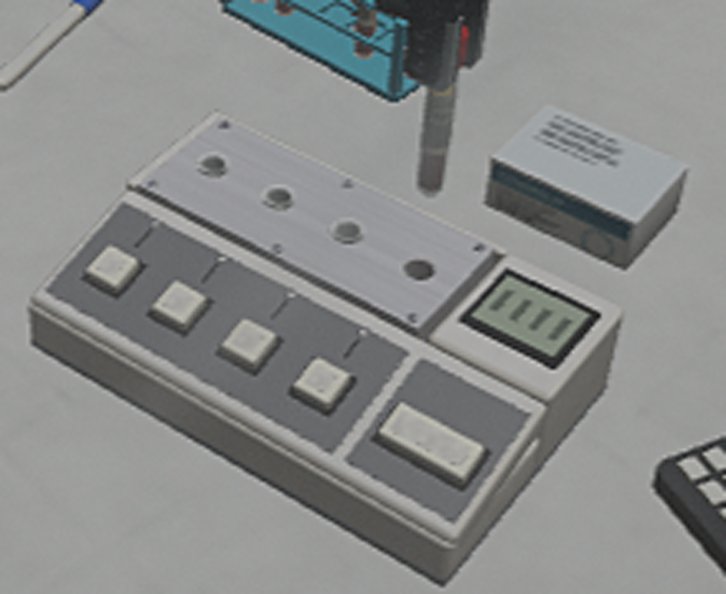

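The tube is clear of its well and the three cups are still in place. The tool can't be tilted through this interface, so I'll pivot the tube in the grip: its lower end against the incubator's upper right edge, with the jaw axis parallel to that edge. First I'll move right of the case.

```bash
python3 -m inch '[[0,0,0.053,0,0],[0,0,0.053,0,0],[0,0,0,0,0],[0,0,0,0.03,0],[0,0,0,0.03,0],[0,0,0,0,0]]';python3 -c "
from h import *
go(612,-142,113)
snap('scene','s9');snap('wrist','w9')
a=cv2.imread('pics/s9.png')[150:330,245:465]; cv2.imwrite('pics/s9z.png',cv2.resize(a,None,fx=3.3,fy=3.3,interpolation=cv2.INTER_CUBIC))"
```

```text
time: 11.15
position: [610.2, -140.9, 108.2]
eef_rot: [[0.979, 0.206, 0.001], [0.206, -0.979, -0.0], [0.001, 0.001, -1.0]]
contact_force: [-0.2, 0.6, -0.0]
width: 0.171
t 11.15 pos [ 610.2 -140.9  108.2] yaw 11.89 zax [ 0.001 -0.    -1.   ] w 0.171 F [-0.18  0.58 -0.04] shift mm [ 1.5  1.5 -4.8]
```

View pics/s9z.png

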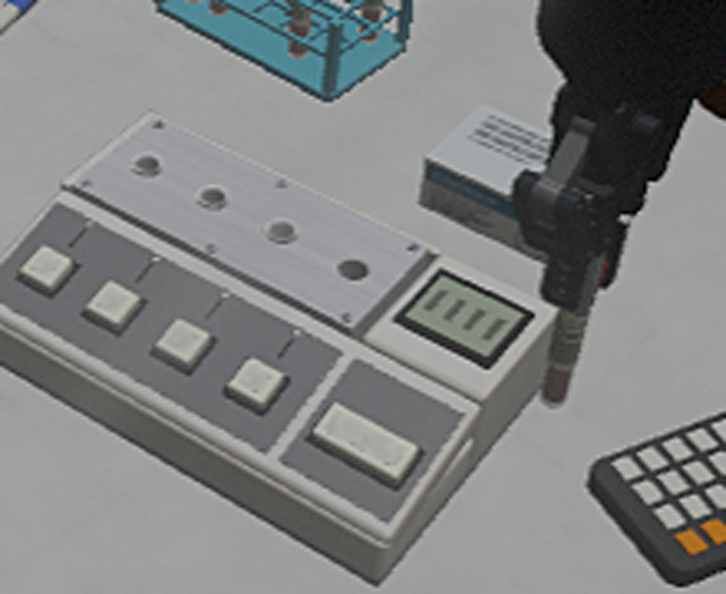

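View pics/w9.png

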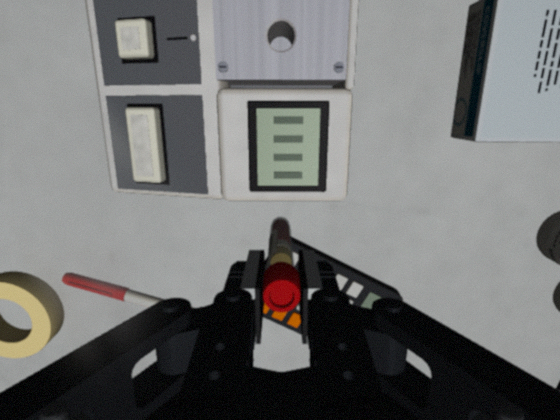

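```bash
python3 -m inch '[[0,0.001,-0.008,-0.005,0],[0,0,-0.006,0,0],[0,0,-0.006,0,0]]';python3 -m inch '[[0,0,-0.006,0,0],[0,0,-0.006,0,0]]';python3 -c "
from h import *
go(612,-142,113)
snap('wrist','w10')"
```

```text
time: 11.62
position: [609.6, -120.3, 120.3]
eef_rot: [[0.978, 0.206, 0.01], [0.206, -0.978, -0.003], [0.01, 0.005, -1.0]]
contact_force: [0.8, -1.2, -0.1]
width: 0.18
time: 11.88
position: [607.1, -107.8, 120.6]
eef_rot: [[0.978, 0.206, 0.011], [0.206, -0.978, -0.004], [0.01, 0.006, -1.0]]
contact_force: [-0.6, -3.0, -0.7]
width: 0.171
t 11.875 pos [ 607.1 -107.8  120.6] yaw 11.92 zax [ 0.011 -0.004 -1.   ] w 0.171 F [-0.61 -3.02 -0.73] shift mm [-2.3 34.4  7.8]
```

View pics/w10.png

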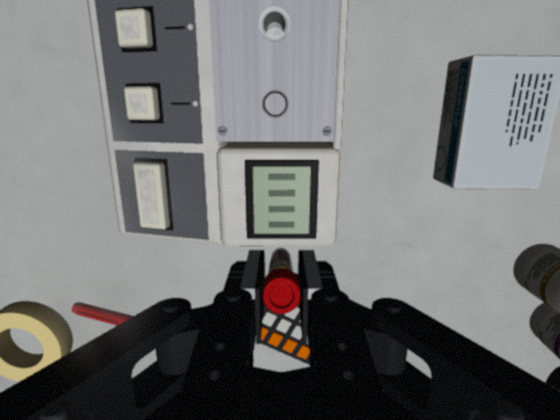

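It's pivoting, with 3 N of side force. I'll go on left and down together, following the arc.

```bash
cat >> h.py <<'E'
def arc():
    s=ctrl.sense(); p=s["position"]; y=-np.sin(.2104)*(p[0]-548.4)+np.cos(.2104)*(p[1]+15.6); x=np.cos(.2104)*(p[0]-548.4)+np.sin(.2104)*(p[1]+15.6)
    d=y+118; h=p[2]+12.6-61
    L=np.hypot(d,h); th=np.degrees(np.arctan2(d,h)+np.arcsin(6.3/L))
    print("t",s["time"],"lx",round(x,1),"d",round(d,1),"h",round(h,1),"L",round(L,1),"tilt from vertical",round(th,1),"tip clr",round(p[2]-61,1),"F",np.round(s["contact_force"],1),"w",round(s["width"],3))
E
python3 -c "
from h import *
arc()"
python3 -m inch '[[0,0,0,0.008,0],[0,0,-0.003,0.006,0]]' >/dev/null; python3 -c "
from h import *
arc()"
```

```text
t 11.925 lx 38.2 d 16.2 h 72.3 L 74.1 tilt from vertical 17.5 tip clr 59.7 F [-0.1 -0.2  1.2] w 0.177
t 12.175 lx 38.8 d 19.0 h 58.2 L 61.2 tilt from vertical 24.0 tip clr 45.6 F [ 0.2 -1.4  1.2] w 0.173
```

```bash
python3 -m inch '[[0,0,-0.006,0.002,0],[0,0,-0.008,0.004,0],[0,0,-0.008,0.004,0]]' >/dev/null; python3 -c "
from h import *
arc()"; python3 -m inch '[[0,0,-0.006,0.005,0],[0,0,-0.006,0.006,0]]' >/dev/null; python3 -c "
from h import *
arc()
snap('scene','s11');snap('wrist','w11')
a=cv2.imread('pics/s11.png')[150:330,245:465]; cv2.imwrite('pics/s11z.png',cv2.resize(a,None,fx=3.3,fy=3.3,interpolation=cv2.INTER_CUBIC))"
```

```text
t 12.55 lx 38.7 d 41.9 h 46.8 L 62.8 tilt from vertical 47.6 tip clr 34.2 F [ 0.9 -1.1  0. ] w 0.179
t 12.8 lx 38.9 d 55.3 h 35.1 L 65.5 tilt from vertical 63.1 tip clr 22.5 F [-0.2 -1.6  0.2] w 0.175
```

View pics/s11z.png

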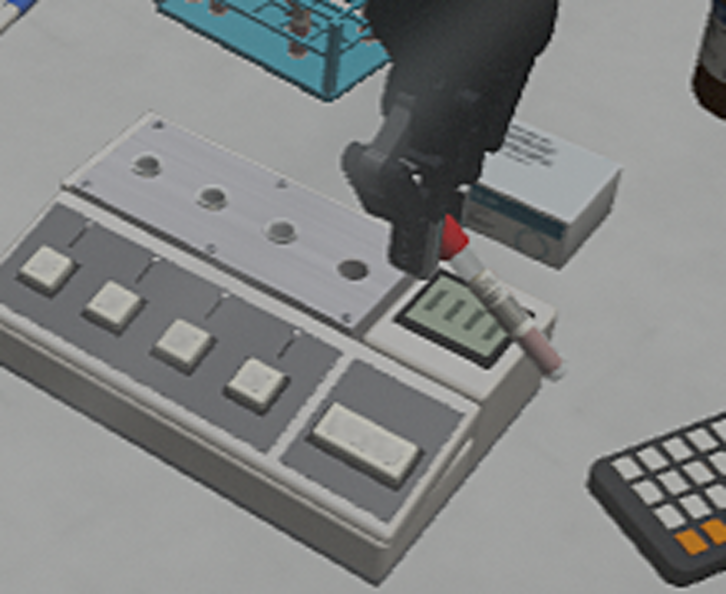

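View pics/w11.png

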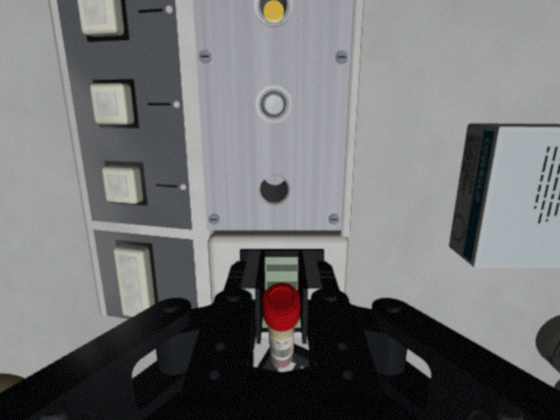

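It's working well: the tube is tilted about 63° and rests over the case edge. I'll continue down.

```bash
python3 -m inch '[[0,0,-0.002,0.006,0],[0,0,-0.002,0.005,0],[0,0,0,0,0]]' >/dev/null; python3 -c "
from h import *
arc()"
```

```text
t 13.275 lx 38.8 d 60.0 h 22.8 L 64.2 tilt from vertical 74.8 tip clr 10.2 F [1.  0.1 1.6] w 0.174
```

```bash
python3 -m inch '[[0,0,-0.001,0.004,0],[0,0,0,0.002,0],[0,0,0,0.001,0]]' >/dev/null; python3 -c "
from h import *
arc()
snap('scene','s12')
a=cv2.imread('pics/s12.png')[150:330,245:465]; cv2.imwrite('pics/s12z.png',cv2.resize(a,None,fx=3.3,fy=3.3,interpolation=cv2.INTER_CUBIC))"
```

```text
t 13.65 lx 38.9 d 60.9 h 15.6 L 62.8 tilt from vertical 81.4 tip clr 3.0 F [-0.2  0.6  2.3] w 0.173
```

View pics/s12z.png

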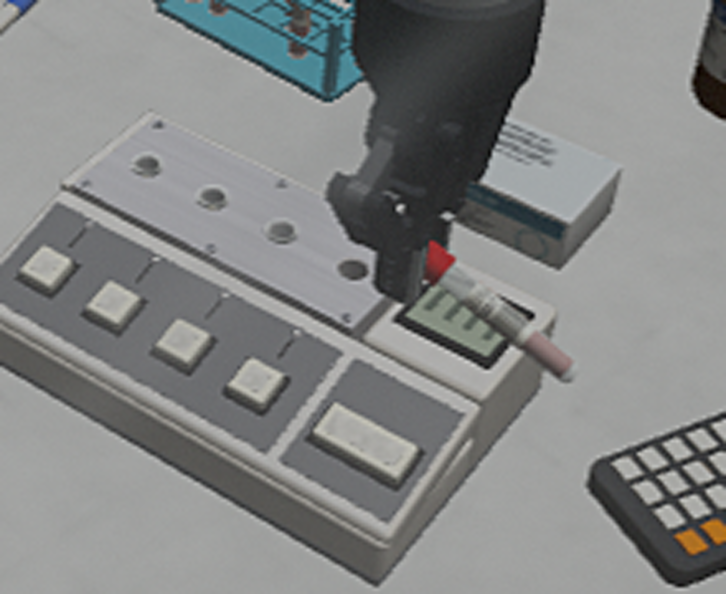

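The geometry gives about 81° from vertical, roughly 9° off level. I'll firm the grip and lift well above 22 cm.

```bash
python3 -m inch '[[0,0,0,-0.01,0],[0,0,0,-0.025,0],[0,0,0,-0.035,0],[0,0,0,-0.035,0],[0,0,0,-0.035,0],[0,0,0,-0.035,0],[0,0,0,-0.035,0],[0,0,0,-0.02,0],[0,0,0,0,0],[0,0,0,0,0]]' 40; python3 -c "
from h import *
arc();go(0,0,0)
for n in ('scene','wrist','top'): snap(n,n+'13')"
```

```text
time: 14.95
position: [594.2, -62.8, 304.7]
eef_rot: [[0.978, 0.206, 0.011], [0.206, -0.978, -0.001], [0.011, 0.004, -1.0]]
contact_force: [0.1, -0.5, -1.1]
width: 0.167
t 14.95 lx 34.9 d 62.2 h 256.3 L 263.8 tilt from vertical 15.0 tip clr 243.7 F [ 0.1 -0.5 -1.1] w 0.167
t 14.95 pos [594.2 -62.8 304.7] yaw 11.92 zax [ 0.011 -0.001 -1.   ] w 0.167 F [ 0.07 -0.48 -1.09] shift mm [-571.6 -185.3  298. ]
```

View pics/scene13.png

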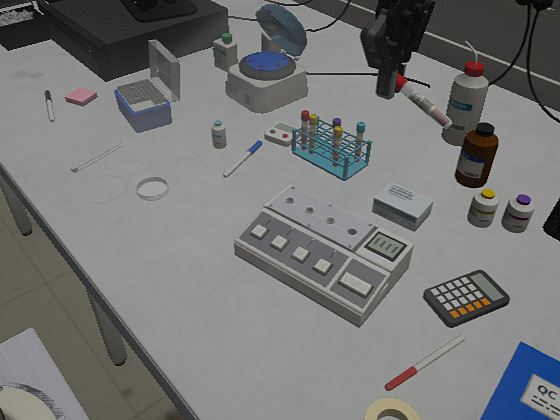

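View pics/wrist13.png

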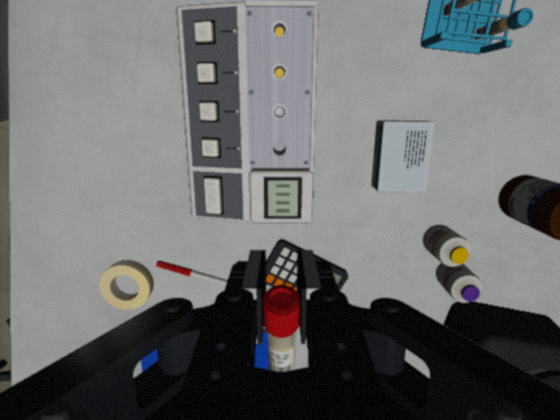

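View pics/top13.png

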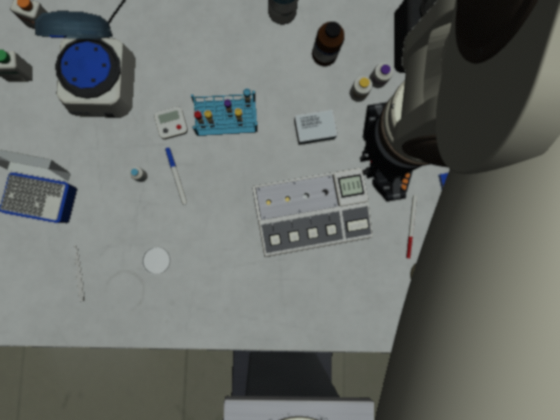

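The tube is held up and close to level, the cups are in their wells and all keys are up. I'll check the tilt from the scene view by intersecting the tube-end rays with the known swing plane.

```bash
python3 -c "
from h import *
i=snap('scene','s14'); s=ctrl.sense(); n=np.array(s['eef_rot'])[:,0]; p=np.array(s['position'])
def hit(u,v):
    T=i['T']; r=T[:3,:3]@np.array([(u-i['cx'])/i['fx'],(v-i['cy'])/i['fy'],1]); o=T[:3,3]; return o+r*((n@(p-o))/(n@r))
a,b=hit(403,83),hit(448,124); d=b-a
print(a,b,'below level deg',np.degrees(np.arctan2(-d[2],np.hypot(d[0],d[1]))),np.linalg.norm(d)); go(0,0,0)
f=i['frame'][50:160,350:480,::-1]; cv2.imwrite('pics/s14z.png',cv2.resize(f,None,fx=5,fy=5,interpolation=cv2.INTER_CUBIC))"
```

```text
[597.23141743 -79.03819893 324.17167178] [ 610.70497516 -141.31619859  292.26977945] below level deg 26.59560872986597 71.25880110062793
t 15.15 pos [594.  -62.8 304.5] yaw 11.92 zax [ 0.011 -0.001 -1.   ] w 0.165 F [-0.01 -0.16 -0.35] shift mm [-571.2 -185.2  298.1]
```

View pics/s14z.png

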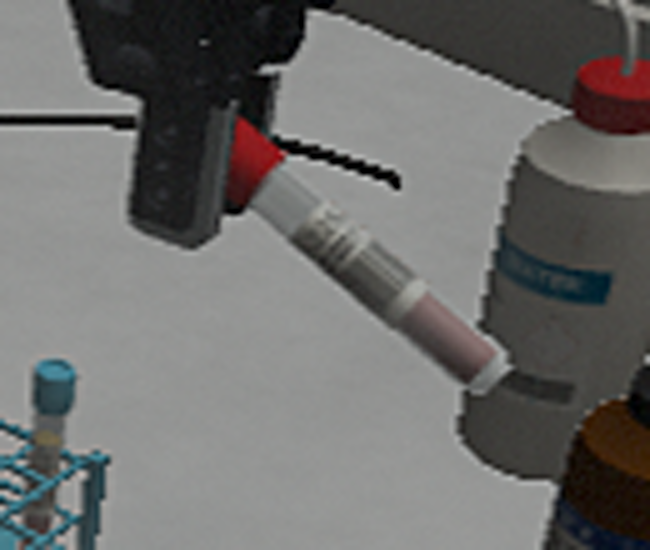

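```bash
python3 -c "
from h import *
i=ctrl.get_image('scene'); s=ctrl.sense(); n=np.array(s['eef_rot'])[:,0]; p=np.array(s['position'])
def hit(u,v):
    T=i['T']; r=T[:3,:3]@np.array([(u-i['cx'])/i['fx'],(v-i['cy'])/i['fy'],1]); o=T[:3,3]; return o+r*((n@(p-o))/(n@r))
for A,B in [((269,183),(488,370)),((283,158),(506,358)),((255,208),(475,390))]:
    a,b=[hit(350+u/5-.4,50+v/5-.4) for u,v in (A,B)]; d=b-a
    print(a,b,'below level deg',np.degrees(np.arctan2(-d[2],np.hypot(d[0],d[1]))),np.linalg.norm(d))
j=ctrl.get_image('wrist'); cv2.imwrite('pics/w15z.png',cv2.resize(j['frame'][240:400,200:360,::-1],None,fx=3.7,fy=3.7,interpolation=cv2.INTER_CUBIC))"
```

```text
[597.51287218 -80.17366453 320.3809993 ] [ 610.49505748 -140.30948533  292.4159791 ] below level deg 24.44461320328868 67.57881645436514
[597.93942933 -82.55202705 327.65315809] [ 611.16061454 -143.68638133  296.96398357] below level deg 26.135002079358557 69.67090098287527
[597.07826087 -77.75039427 312.97152916] [ 610.16542312 -138.44346363  286.2248688 ] below level deg 23.305708492545943 67.60404073478331
```

View pics/w15z.png

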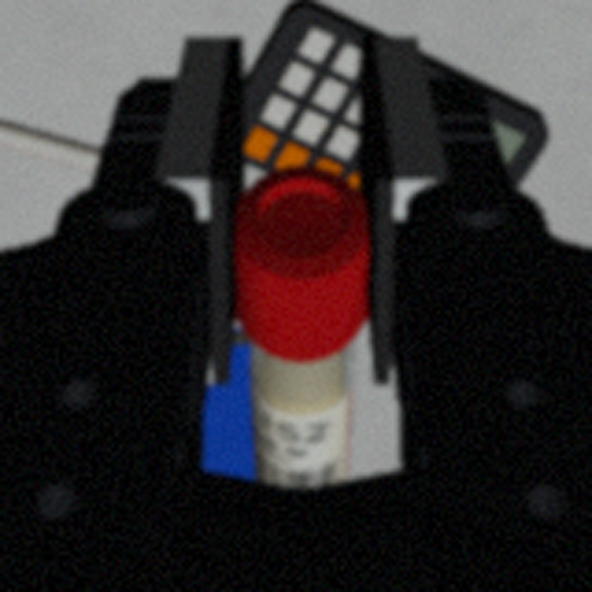

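This check disagrees: the tube's axis hangs about 24° below level, beyond the limit, because the pivot sits higher in the pads than I assumed. I'll fix it. First, was it already like that at the edge, or did it slip during the lift?

```bash
python3 -c "
from h import *
i=ctrl.get_image('scene'); c,s_=np.cos(.2104),np.sin(.2104); n=np.array([c,s_,0])
def W(l,z): return np.array([548.4+c*l[0]-s_*l[1],-15.6+s_*l[0]+c*l[1],z])
p=W((38.9,-57.1),64)
def hit(u,v):
    T=i['T']; r=T[:3,:3]@np.array([(u-i['cx'])/i['fx'],(v-i['cy'])/i['fy'],1]); o=T[:3,3]; return o+r*((n@(p-o))/(n@r))
a,b=[hit(245+u/3.3-.3,150+v/3.3-.3) for u,v in ((448,271),(568,374))]; d=b-a
print(a,b,np.degrees(np.arctan2(-d[2],np.hypot(d[0],d[1]))),np.linalg.norm(d))
print('left press pos',W((60,170),130)); go(*W((60,170),200))
t=ctrl.get_image('top'); print([proj(t,W(l,50)) for l in ((60,170),(60,118),(60,200))])"
```

```text
[602.14491039 -81.00400552  82.85018684] [ 615.43682353 -143.24352867   57.62432204] 21.621642794617756 68.46004274716053
left press pos [571.57216091 163.18213266 130.        ]
t 15.3 pos [594.1 -62.8 304.9] yaw 11.92 zax [ 0.011 -0.001 -1.   ] w 0.162 F [-0.6   0.05 -0.22] shift mm [  23.5 -226.1  104.3]
[array([228.07256675, 197.9002357 ]), array([252.62813594, 193.5984084 ]), array([213.81949246, 200.39719529])]
```

It was already about 21° there, so nothing slipped; the pivot is about 20 mm above the fingertips. I'll finish the tilt at the left end of the case: fingers outside, tube bottom on the bare rear margin of the block (local x 60, clear of cup 1).

```bash
python3 -m inch '[[0,0.006,-0.045,0,0],[0,0.006,-0.045,0,0],[0,0.006,-0.045,0,0],[0,0.006,-0.045,0,0],[0,0,-0.03,0,0],[0,0,0,0.04,0],[0,0,0,0.04,0],[0,0,0,0.04,0],[0,0,0,0.03,0],[0,0,0,0,0]]' 20; python3 -c "
from h import *
arc();go(571.6,163.2,45)
snap('scene','s16');snap('wrist','w16')"
```

```text
time: 16.6
position: [574.9, 154.5, 148.5]
eef_rot: [[0.978, 0.206, 0.011], [0.206, -0.978, -0.001], [0.01, 0.004, -1.0]]
contact_force: [-0.1, -0.6, 0.1]
width: 0.164
t 16.6 lx 61.4 d 278.8 h 100.1 L 296.2 tilt from vertical 71.5 tip clr 87.5 F [-0.1 -0.6  0.1] w 0.164
t 16.6 pos [574.9 154.5 148.5] yaw 11.92 zax [ 0.011 -0.001 -1.   ] w 0.164 F [-0.07 -0.63  0.13] shift mm [ -2.5  -9.6 103.4]
```

View pics/s16.png

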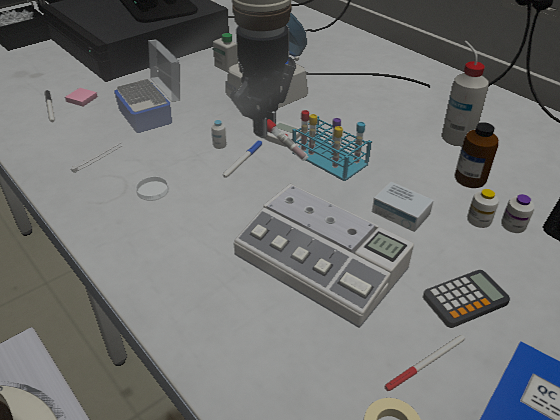

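View pics/w16.png

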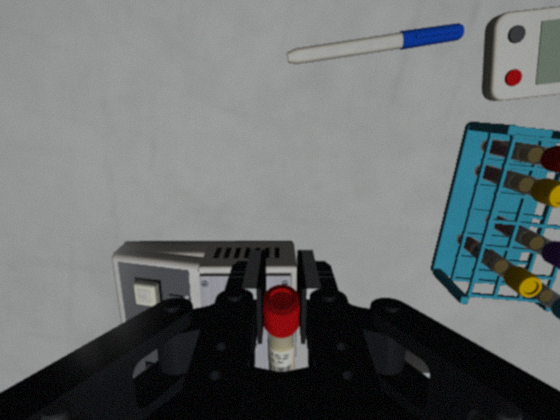

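Tube and fingers are clear of the rack, and the bottom is over the block's left rear corner. I'll descend to just above contact, then in steps.

```bash
python3 -m inch '[[0,-0.001,-0.005,0.025,0],[0,0,0,0.025,0],[0,0,0,0.006,0],[0,0,0,0,0]]'>/dev/null; python3 -c "
from h import *
arc();go(571.6,163.2,45)
snap('scene','s17')
a=cv2.imread('pics/s17.png')[90:270,200:420]; cv2.imwrite('pics/s17z.png',cv2.resize(a,None,fx=3.3,fy=3.3,interpolation=cv2.INTER_CUBIC))"
```

```text
t 17.2 lx 66.8 d 283.9 h 54.7 L 289.1 tilt from vertical 80.3 tip clr 42.1 F [-0.2  0.1 -0.9] w 0.167
t 17.2 pos [579.  160.6 103.1] yaw 11.9 zax [ 0.026  0.003 -1.   ] w 0.167 F [-0.21  0.13 -0.87] shift mm [-8.3 -4.3 57.9]
```

View pics/s17z.png

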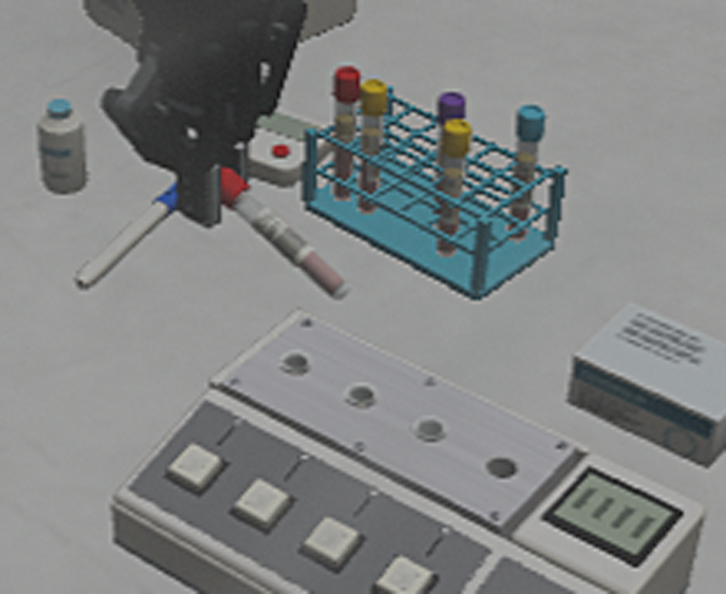

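```bash
python3 -m inch '[[0,-0.008,0,0.006,0],[0,0,0,0.008,0],[0,0,0,0,0]]'>/dev/null; python3 -c "
from h import *
arc();go(571.6,163.2,45)"
```

```text
t 17.625 lx 59.5 d 283.8 h 42.0 L 286.9 tilt from vertical 82.8 tip clr 29.4 F [ 0.3  0.4 -0. ] w 0.169
t 17.625 pos [572.  159.   90.4] yaw 11.89 zax [ 0.029  0.004 -1.   ] w 0.169 F [ 0.27  0.4  -0.03] shift mm [-0.8 -4.3 45.4]
```

```bash
python3 -m inch '[[0,0,0,0.006,0],[0,0,0,0.006,0]]'>/dev/null; python3 -c "
from h import *
arc()"; python3 -m inch '[[0,0,0,0.006,0],[0,0,0,0.004,0]]'>/dev/null; python3 -c "
from h import *
arc();go(571.6,163.2,45)
snap('scene','s18')
a=cv2.imread('pics/s18.png')[90:270,200:420]; cv2.imwrite('pics/s18z.png',cv2.resize(a,None,fx=3.3,fy=3.3,interpolation=cv2.INTER_CUBIC))"
```

```text
t 17.875 lx 60.2 d 283.8 h 29.9 L 285.4 tilt from vertical 85.3 tip clr 17.3 F [0.2 0.3 0.4] w 0.165
t 18.125 lx 60.8 d 284.1 h 19.3 L 284.7 tilt from vertical 87.4 tip clr 6.7 F [-0.7  2.2  3.4] w 0.165
t 18.125 pos [573.2 159.5  67.7] yaw 11.9 zax [ 0.03   0.005 -1.   ] w 0.165 F [-0.67  2.17  3.41] shift mm [-1.5 -4.  22.6]
```

View pics/s18z.png

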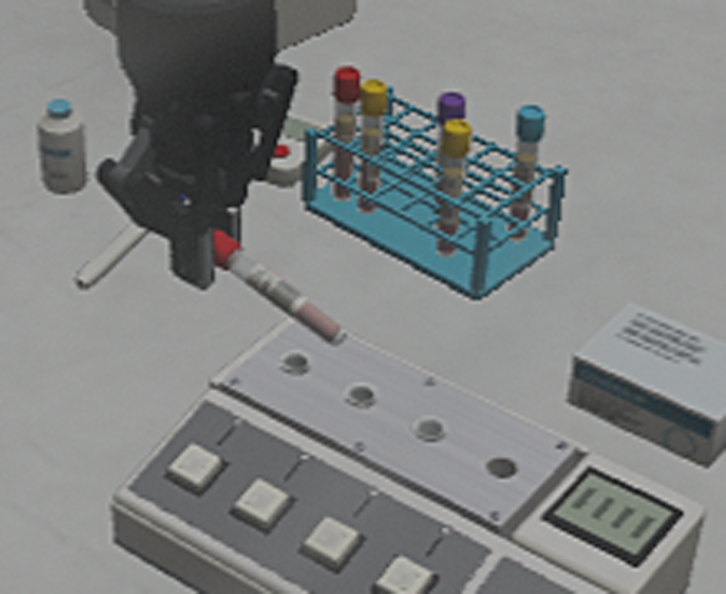

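The bottom has contacted the block at 3.4 N and the tube is rotating toward level. I'll continue.

```bash
python3 -m inch '[[0,-0.001,0,0.005,0],[0,0,0,0.004,0],[0,0,0,0.004,0]]'>/dev/null; python3 -c "
from h import *
arc()"; python3 -m inch '[[0,0,0,0.004,0],[0,0,0,0.003,0]]'>/dev/null; python3 -c "
from h import *
arc();go(571.6,163.2,45)
snap('scene','s19')
a=cv2.imread('pics/s19.png')[90:270,200:420]; cv2.imwrite('pics/s19z.png',cv2.resize(a,None,fx=3.3,fy=3.3,interpolation=cv2.INTER_CUBIC))"
```

```text
t 18.55 lx 60.4 d 284.2 h 5.6 L 284.2 tilt from vertical 90.1 tip clr -7.0 F [-0.4  1.   1.7] w 0.163
t 18.8 lx 60.5 d 284.1 h -2.0 L 284.1 tilt from vertical 91.7 tip clr -14.6 F [-0.3  2.   2.7] w 0.161
t 18.8 pos [572.9 159.5  46.4] yaw 11.91 zax [ 0.031  0.005 -1.   ] w 0.161 F [-0.34  1.95  2.69] shift mm [-0.6 -3.9  1.4]
```

View pics/s19z.png

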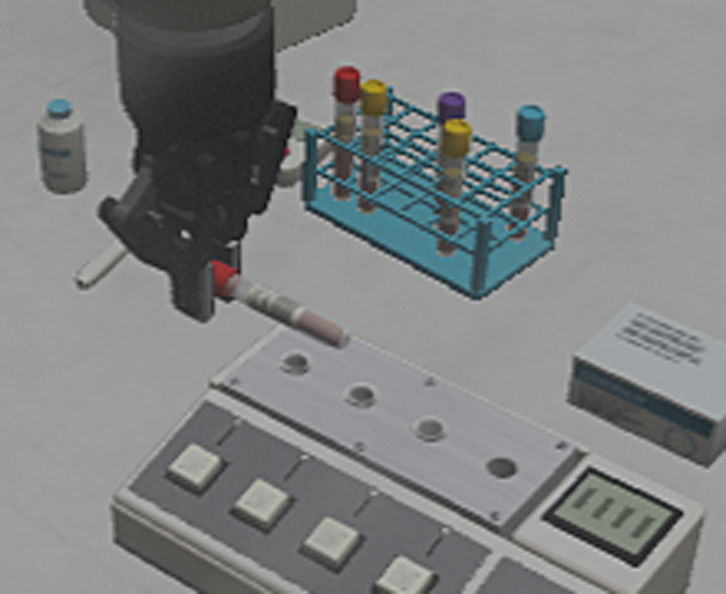

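The tube's slope in the image (0.46) now matches the block's edge (0.48), so it's level. I'll lift it straight up and measure again.

```bash
python3 -m inch '[[0,0,0,-0.01,0],[0,0,0,-0.025,0],[0,0,0,-0.035,0],[0,0,0,-0.035,0],[0,0,0,-0.035,0],[0,0,0,-0.035,0],[0,0,0,-0.04,0],[0,0,0,-0.03,0],[0,0,0,0,0],[0,0,0,0,0]]' 30; python3 -c "
from h import *
go(0,0,0)
for n in ('scene','wrist'): snap(n,n+'20')
f=cv2.imread('pics/scene20.png')[20:160,200:380]; cv2.imwrite('pics/s20z.png',cv2.resize(f,None,fx=4,fy=4,interpolation=cv2.INTER_CUBIC))"
```

```text
time: 20.1
position: [563.2, 156.6, 301.4]
eef_rot: [[0.978, 0.204, 0.028], [0.204, -0.979, 0.003], [0.028, 0.003, -1.0]]
contact_force: [0.5, -0.4, -0.1]
width: 0.166
t 20.1 pos [563.2 156.6 301.4] yaw 11.8 zax [ 0.028  0.003 -1.   ] w 0.166 F [ 0.48 -0.43 -0.11] shift mm [-591.6   37.2  284.8]
```

View pics/s20z.png

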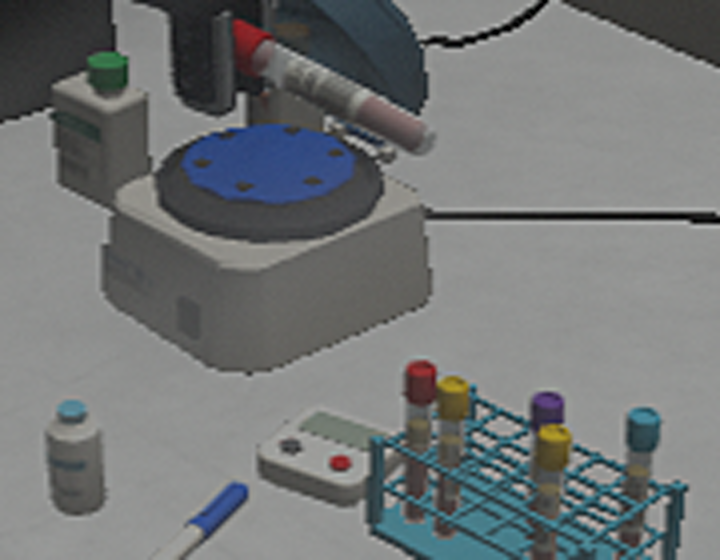

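View pics/scene20.png

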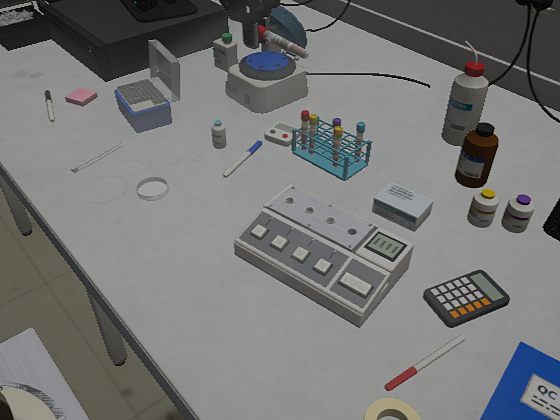

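View pics/wrist20.png

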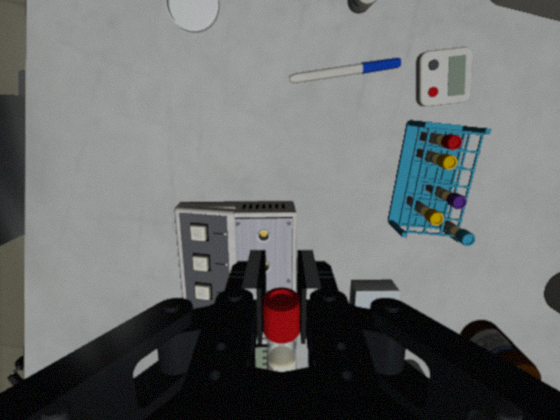

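```bash
python3 -c "
from h import *
i=ctrl.get_image('scene'); s=ctrl.sense(); n=np.array(s['eef_rot'])[:,0]; p=np.array(s['position'])
def hit(u,v):
    T=i['T']; r=T[:3,:3]@np.array([(u-i['cx'])/i['fx'],(v-i['cy'])/i['fy'],1]); o=T[:3,3]; return o+r*((n@(p-o))/(n@r))
for A,B in [((265,58),(427,140)),((262,72),(416,151)),((274,42),(434,126))]:
    a,b=[hit(200+u/4-.4,20+v/4-.4) for u,v in (A,B)]; d=b-a
    print(a,b,'below level deg',np.degrees(np.arctan2(-d[2],np.hypot(d[0],d[1]))),np.linalg.norm(d))
go(0,0,0)"
```

```text
[566.22714437 138.38586037 322.00609125] [580.68628478  70.54823462 311.65703729] below level deg 8.486195952117319 70.12926013796553
[566.06305683 139.91191802 316.53208589] [579.92663085  74.89365944 306.42325947] below level deg 8.646076694723554 67.24404066191198
[566.90167247 134.23402871 328.82241262] [581.0809833   67.88117098 317.40262826] below level deg 9.553734150817004 68.8052763877327
t 20.25 pos [563.  156.5 301. ] yaw 11.8 zax [ 0.028  0.002 -1.   ] w 0.163 F [-0.42 -0.09 -0.43] shift mm [-591.2   37.2  284.9]
```

It's about 9° off level with the lowest end near 300 mm. I'll hold for a moment to check for creep, then hand in.

```bash
python3 -m inch '[[0,0,0,0,0],[0,0,0,0,0],[0,0,0,0,0],[0,0,0,0,0],[0,0,0,0,0],[0,0,0,0,0],[0,0,0,0,0],[0,0,0,0,0]]'; python3 -c "
from h import *
snap('scene','s21'); snap('top','t21')
f=cv2.imread('pics/s21.png'); g=cv2.imread('pics/scene20.png')
print('diff in tube area',np.abs(f[20:70,255:310].astype(float)-g[20:70,255:310]).mean(),'background',np.abs(f[200:250,100:155].astype(float)-g[200:250,100:155]).mean())
a=cv2.resize(f[15:75,230:320],None,fx=6,fy=6); cv2.imwrite('pics/s21z.png',a)
cv2.imwrite('pics/t21z.png',cv2.resize(cv2.imread('pics/t21.png')[160:265,240:385],None,fx=5,fy=5))"
```

```text
time: 21.25
position: [562.6, 156.4, 299.3]
eef_rot: [[0.979, 0.204, 0.025], [0.204, -0.979, 0.002], [0.025, 0.004, -1.0]]
contact_force: [0.5, -0.1, 0.1]
width: 0.164
diff in tube area 8.096121212121211 background 0.8749090909090909
```

View pics/s21.png

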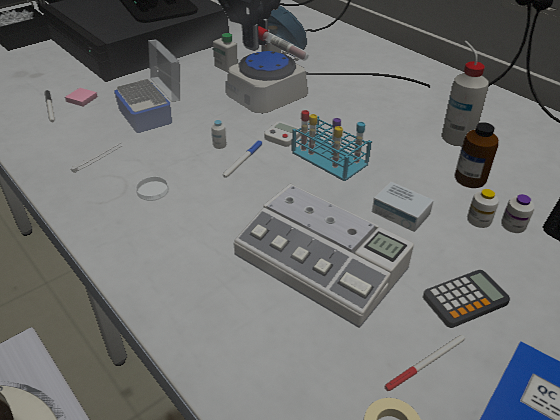

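View pics/t21z.png

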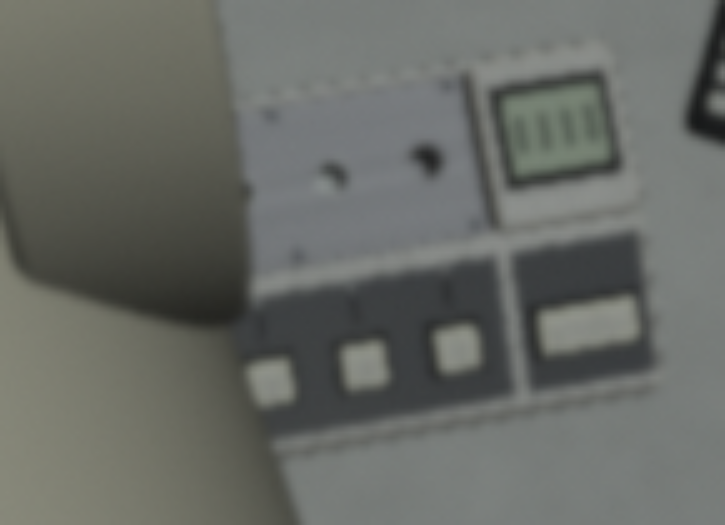

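View pics/s21z.png

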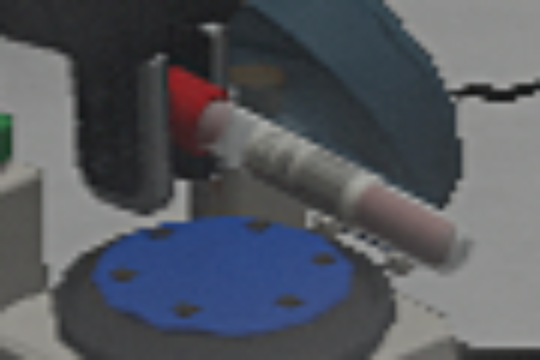

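The slope in the image is 0.506, the same as a second earlier, so there's no creep. The image difference comes from the whole arm settling about 2 mm.

```bash
python3 -c "
from station import ctrl
print(ctrl.close_job())"
```

```text
the job is handed in; nothing more can be done
None
```

I handed the job in at about 21 s, with the tube held still on its side, roughly 9° off level and 30 cm above the counter.

- **Keys:** The tall tube was in well 4. I pressed key 4 until it bottomed out (17 N) and saw it spring back. Then I pressed the store key until it bottomed out (11–16 N). No other key was touched.
- **Tube:** I gripped the cap and drew the tube straight up out of its well. The tool can't be tilted through this interface, so I pivoted the tube in the grip by pushing it gently against the case, with forces of a few newtons.
- **Failed check:** After the first pivot, against the right edge of the case, I expected the tube to be about 9° from level, but the picture showed 24°. I repeated the pivot on the bare rear margin of the block at its left end.
- **Last checks:** After the second lift the tube measured 8.5–9.5° below level. It did not move in the grip during a one-second hold, though the arm itself sank about 2 mm. Before hand-in the keys looked up, the three cups looked to be in their wells, and nothing else had been moved.

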